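# Unclip a leaning filter holder's cover and drive out the plug

## Task

The filter plug in the holder has to come out. Pinch the two snap tabs of the white clip-on cover together, draw the cover off without forcing it and stand it on the grey bench top the right way up; then take the drift and, without ramming the holder, push the plug through the bore so that it drops into the catch tray at the far end, and lay the drift back down flat on the bench top. Leave the dish, the crucible and the disc where they are.

Things in the scene. Friction and masses are not known exactly. Their poses are not given: they have to be found in the camera images.
- holder: Filter holder, immovable. Origin on the bench, middle of its dark grey foot (96 x 90 x 8 mm). On it an aluminium head, 46 mm across, 70 mm long along y, 62 mm tall, leans 30 degrees towards -x (the robot): its normal n is (-0.5, 0, 0.866) in the holder's axes. A round 26 mm bore runs level through the head along y, its axis 48 mm over the bench at x = 0, open at both ends once the cover is off.
- head_top (a point): Middle of the head's top, 42 mm from the bore's axis along n. The top is an open pocket with an overhanging lip at each y end; the cover's barbs catch under the lips.
- tray (a point): Middle of the catch tray's floor. The tray is part of the holder's foot on its +y side: 96 mm wide in x, y +43 to +109 mm from the holder's origin, floor 4 mm high, rim 16 mm high. Apart from the drift, the bench on the robot's side of the tray's middle is clear, as far as 150 mm to the left (+y) of the tray.
- cover: White plastic cover clipped on the head, 56 (x) x 81 (y) mm, about 0.13 kg. Origin: middle of the underside of its 4 mm top plate, which lies on the head's top; z is the plate's normal (n while clipped on), y along the bore. 3 mm flaps at both y ends reach 55 mm below the origin and close the bore: draw it over 60 mm along n. Stands level on its flaps. Skirts 10 mm deep at the x sides; 2 mm play.
- tab_left (a point): Middle of the ribbed outer face of the snap tab on the cover's +y side: at rest y = +23.5 mm, 16 mm above the cover's origin along its z. Each tab is 24 mm wide in x, stands 6 to 26 mm above the origin and slides inwards up to 6 mm against a spring (3 N at first, 10 N at the stop). Let go, it springs back.
- tab_right (a point): The same on the -y side, y = -23.5 mm. The 2.7 mm barbs clear the lips after about 3.5 mm of travel of both tabs, so pinch to the stops (35 mm over both faces; 20 to 40 N of grip is enough), keep pinching and draw the cover off along n; the pinched tabs carry the cover.
- plug: Brass-coloured cylindrical filter plug, 24.5 mm diameter x 22 mm long, 0.05 kg; origin at its middle, axis along its y. It lies in the bore, hidden by the cover, its middle 2 to 16 mm towards -y from the middle of the bore. It must leave at the +y end.
- drift: Drift, 0.09 kg, lying loose on the bench: black square handle 20 x 20 mm, 60 mm long along its y, then a straight 10 mm round steel rod (with a 16 mm collar, 4 mm long, at the handle) that ends 125 mm from the origin towards +y. Origin at the middle of the handle on its underside; the rod's axis is 10 mm above the origin.
- drift_tip (a point): End of the drift's rod, on its axis.
- bore_in (a point): Middle of the bore's mouth at the -y end (where the drift enters), 48 mm above the bench.
- bore_out (a point): Middle of the bore's mouth at the +y end, over the tray, 48 mm above the bench. A sprung ball in the roof of the bore, 13 mm inside this mouth, stands 4 mm into the bore and holds the plug back until it is pushed with several N.
- petri_dish: Glass dish, 86 mm across, 14 mm high, origin under its middle. Leave alone.
- crucible: Small stoneware crucible, 36 mm across, 32 mm high, origin under its middle. Leave alone.
- test_disc: Dark disc, 38 mm across, 10 mm high, origin under its middle. Leave alone.
Mind the look-alikes: they are no part of the job. What is shaped like the cover but yellow is not meant.

How it is judged:
By the outcome, as a careful person would: the job done as asked, in the order asked, and still so for the second after the job is handed in, with the robot touching nothing.
It also fails if it takes over 67 s, if anything falls off the work surface, if the arm or the gripper's body presses on something with over 40 N, if the wrist force passes 120 N, or if a joint passes its speed limit or range.

## Robot

A 6-joint arm with a two-finger parallel gripper is mounted at the origin on a cart in front of the work surface, level with it; the furniture and walls round the work are solid. World frame = base frame: x ahead of the robot, y to its left, z up, the work surface at z = 0. Lengths are in m, angles in rad, forces in N, time in s.
With the tool pointing down it reaches from about 0.3 to 0.775 m from the base axis. Payload 14.6 kg.
Tool frame: the origin (TCP) lies midway between the tips of the shut fingers; the grasp point (between the pads) lies ctrl.tcp_to_grasp behind it (ctrl.tcp_to_grasp is the distance from the TCP to the grasp point, in m); z points along the fingers, y is the line along which they close (so a half turn about z gives the same grasp; the last joint's range is limited). The gripper opens to 85 mm and grips with 20 to 120 N. Pads are 22 mm wide; open, the fingers measure 114 mm over their backs; the gripper's body (76 mm by 85 mm) begins 54 mm behind the grasp point. The pads swing forward as they close: fully open they stand 13 mm farther back than shut.
Start: joints at [-1.339, 0.3, 1.521, -0, 1.321, -0.067], TCP at [0.162, -0.526, 0.231] pointing down, gripper open.
Joint ranges: [-3.03, 3.03], [-0.79, 2.21], [0.23, 2.52], [-1.04, 4.18], [0, 3.07], [-2.55, 2.55]. Speed limits (rad/s): [2.22, 2.22, 2.57, 3.14, 3.14, 3.14].

## Interface

Orientations are given as a 3x3 rotation matrix whose columns are the frame's x, y, z axes.
In Python, from cell import readout, eyes, order, ctrl gives the robot as it stands.
- The arm moves only by the shell command python3 -m creep 'ROWS' [FORCE]. ROWS is a JSON object whose one key "series" holds a list that holds one entry, the list of rows, each a list of 5 numbers: the finger opening in m, from 0 to 0.0854, then the shift along the tool's x, y, z in m, then the turn about the tool's z in degrees. A call has 1 to 12 rows; each row is the pose to reach, as a shift and turn from the pose commanded when the call began, along the tool's axes at that moment; what a row does not reach only later rows make up. A row lasts 1/10 s, in which the tool goes at most 50 mm and 8.59 degrees, less where a joint would pass 70% of its speed; a pose out of reach is approached as far as the arm can. A call with a gripper value outside its range is refused whole. The fingers move at their own pace and stop on an object; FORCE is the grip in N (left out, the last holds). Time passes only in rows, so rows that repeat a pose let the fingers close. It gives the time, the measured TCP pose, the force, the opening and the grip force at its end, in the units of the state.
- readout.observe(): the state, without advancing time (a new reading comes with each control period).
- eyes.snapshot(name): name is "side" or "top"; returns a dict with "frame" (400x640x3 uint8, blue, green, red), "fx", "fy", "cx", "cy" (pixels), "rvec" (rotation vector, rad) and "tvec" (3), from world to camera coordinates, as OpenCV has them. Camera axes: x right, y down, z forward; pixel columns grow to the right and rows downward; lengths in m; the calibration is good to about 2 mm. A picture is of the moment at which its call begins. There is no depth.
- order.sign_off(): hands the job in; it is judged then, once.
The state is a dict: "t": time; "joint_positions": joint angles; "dq": joint speeds; "joint_torque": joint torques, N m; "eef_pos": TCP position; "ee_rot": TCP orientation; "wrist_force": force on the tool from outside, world axes, zero at the start; "wrist_torque": the same for the moment, N m; "width": finger opening in m; "finger_force": force on a finger pad.
Only numpy, scipy, OpenCV 4.12 (cv2) and the standard library are available. Lean on these libraries where they do the work, as an engineer would, in place of code of your own. Each camera call takes 0.05 s, during which the arm holds its last target. There are 200 camera calls.

## Working session

There is one attempt and no reset: what is moved stays moved. The work goes in short steps, Python scripts to look and compute and a shell command to move; the robot and the scene stay as the last step left them, time stands still between calls to the robot, and variables do not carry over. Pictures are saved under pics/ and viewed, at most 10 in all, crops included, and the job is handed in when it is done.

```bash
ls; mkdir -p pics
python3 - <<'E'
from cell import readout, eyes, ctrl
import cv2,numpy as np
for n in("side","top"):
    s=eyes.snapshot(n); cv2.imwrite(f"pics/{n}0.png",s["frame"])
    R=cv2.Rodrigues(np.array(s["rvec"]))[0]; print(n,s["fx"],s["cx"],s["cy"],-R.T@np.array(s["tvec"]).ravel(),R.round(3).tolist())
o=readout.observe(); print(o["t"],o["eef_pos"],np.round(o["ee_rot"],3).tolist(),ctrl.tcp_to_grasp,o["width"])
E
```

```text
pics
side 378.3498376136648 319.45143084781404 205.5667675924009 [0.44515372 1.03767362 0.59592589] [[-0.985, -0.173, -0.019], [-0.081, 0.553, -0.829], [0.154, -0.815, -0.559]]
top 452.6080999357806 317.8673348555504 201.12238703931285 [0.5107893  0.31418176 0.93083498] [[0.022, -0.999, 0.025], [-0.997, -0.024, -0.07], [0.07, -0.023, -0.997]]
0.1 [ 0.1618563  -0.52542815  0.23078026] [[0.956, 0.294, -0.0], [0.294, -0.956, 0.001], [0.0, -0.001, -1.0]] 0.0187 0.08548541730557359
```

View pics/top0.png

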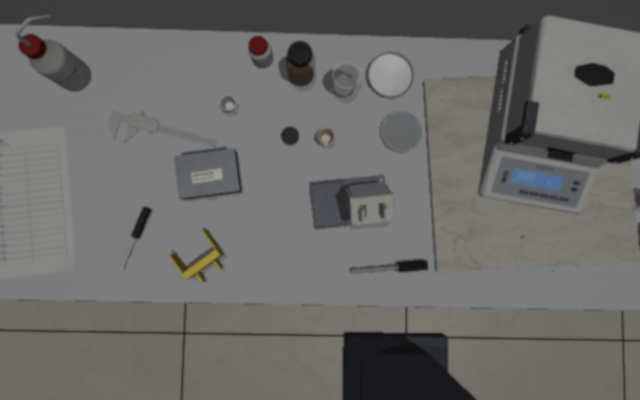

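View pics/side0.png

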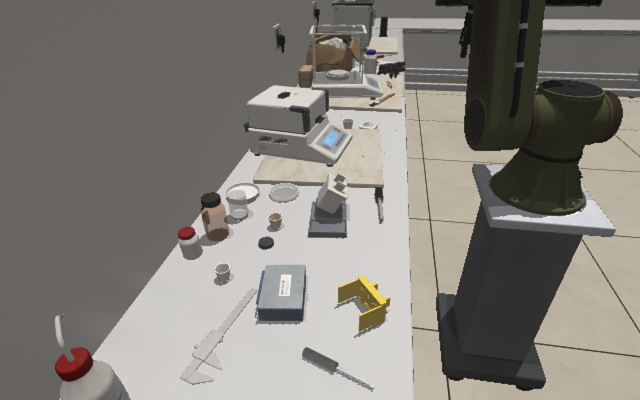

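Top view: white cover on holder at about (370,205). The candidates it could be confused with are the yellow cover (200,258, not meant), the blue-grey box (208,173) and the balance (570,90). For the drift: black handle with rod at (350–427,267), versus a screwdriver at (135,235). I choose the white cover at (370,205) and the drift at (390,267), and check both in a close crop.

Run:
```python
import cv2,numpy as np
t=cv2.imread("pics/top0.png")[165:285,300:440]; s=cv2.imread("pics/side0.png")[165:245,295:395]
a=cv2.resize(t,None,fx=5,fy=5,interpolation=cv2.INTER_CUBIC)
a=cv2.convertScaleAbs(a,alpha=1.6)
cv2.imwrite("pics/top0c.png",a)
cv2.imwrite("pics/side0c.png",cv2.resize(s,None,fx=7,fy=7,interpolation=cv2.INTER_CUBIC))
```

```text
(no output)
```

View pics/top0c.png

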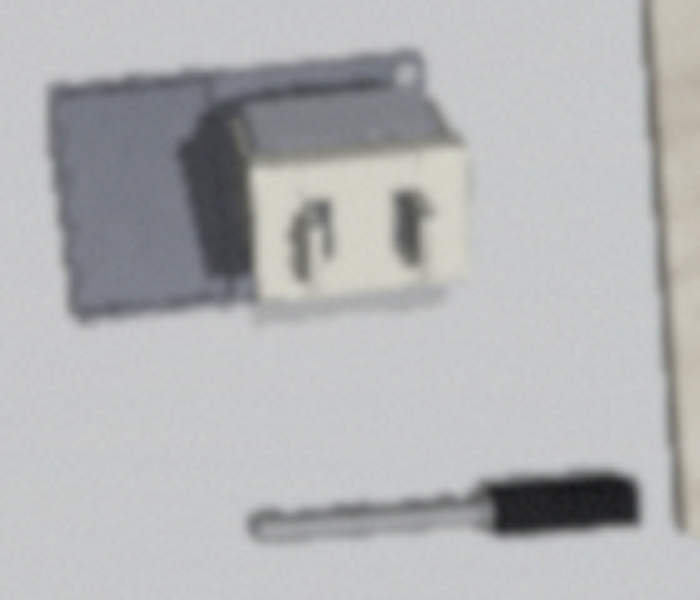

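View pics/side0c.png

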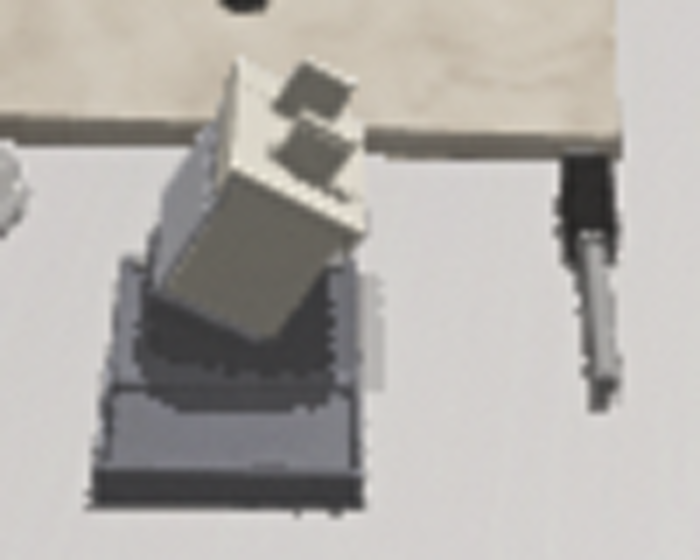

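The crops confirm white cover clipped on the holder (plate corners (250,163),(465,145),(468,280),(258,303) in the top crop), with the tray to its left. The drift tip is at (255,526) and its handle end at (636,502). I'll fit the poses from both views.

```bash
cat > h.py <<'E'
import cv2,numpy as np
from scipy.optimize import least_squares
from cell import eyes,readout
def cam(n):
    s=eyes.snapshot(n); return s
def proj(s,P):
    K=np.array([[s["fx"],0,s["cx"]],[0,s["fy"],s["cy"]],[0,0,1]])
    return cv2.projectPoints(np.array(P,float).reshape(-1,1,3),np.array(s["rvec"],float),np.array(s["tvec"],float),K,None)[0][:,0]
def Rz(a): return np.array([[np.cos(a),-np.sin(a),0],[np.sin(a),np.cos(a),0],[0,0,1]])
def fit(obs,x0):
    """obs: list of (snap, local pts, pixels); pose x,y,yaw on bench"""
    f=lambda p: np.concatenate([(proj(s,np.array(L)@Rz(p[2]).T+[p[0],p[1],0])-np.array(U)).ravel() for s,L,U in obs])
    r=least_squares(f,x0,loss="soft_l1"); return r.x,r.fun.reshape(-1,2).round(1)
def crop(px,k,u0,v0): return (np.array(px)+.5)/k-.5+[u0,v0]
N=np.array([-.5,0,3**.5/2]); X=np.array([3**.5/2,0,.5]); B=np.array([0,0,.048])
E
cat > a.py <<'E'
from h import *
T,S=cam("top"),cam("side")
pl=lambda sx,sy:(B+.046*N+.028*sx*X+[0,.0405*sy,0])
t=crop([(250,163),(465,145),(468,280),(258,303),(52,88),(78,320),(418,55)],5,300,165)
tl=[pl(1,1),pl(1,-1),pl(-1,-1),pl(-1,1),(.048,.109,.016),(-.048,.109,.016),(.048,-.045,.008)]
s=crop([(235,172),(362,238),(240,60),(97,470),(362,470),(90,507),(362,507)],7,295,165)
sl=[pl(1,1),pl(-1,1),pl(1,-1),(.048,.109,.016),(-.048,.109,.016),(.048,.109,0),(-.048,.109,0)]
p,r=fit([(T,tl,t),(S,sl,s)],[.5,.2,.05]); print("holder",p,np.degrees(p[2]),r.tolist())
for o in([(T,tl,t)],[(S,sl,s)]): print(fit(o,p)[0])
t=crop([(252,526),(495,483),(636,478),(638,524),(497,531)],5,300,165)
tl=[(0,.125,.010),(.01,.03,.02),(.01,-.03,.02),(-.01,-.03,.02),(-.01,.03,.02)]
s=crop([(597,392)],7,295,165)
p2,r=fit([(T,tl,t),(S,[(0,.125,.01)],s)],[.35,.2,.05]); print("drift",p2,np.degrees(p2[2]),r.tolist())
np.save("pose.npy",[p,p2])
R=Rz(p[2]); c=R@(B+.042*N)+[p[0],p[1],0]; print("cover origin",c)
for q in ("tab",): print(R@(B+.058*N)+[p[0],p[1],0])
E
python3 a.py
```

```text
holder [0.57938904 0.19671738 0.12461262] 7.139777396248583 [[-0.1, 1.2], [0.4, 0.3], [-0.1, -0.1], [-0.4, -0.3], [-0.4, -0.1], [-0.8, 0.6], [0.7, -0.5], [-0.9, -1.2], [0.1, -1.0], [-0.7, -0.9], [-0.6, -0.1], [0.2, 0.5], [0.6, -0.4], [0.1, 0.2]]
[0.57967759 0.19649661 0.1256113 ]
[0.57804405 0.19813151 0.11393263]
drift [0.44981337 0.09998447 0.08830579] 5.059549077905218 [[0.2, -0.4], [-1.2, 0.3], [0.2, -0.7], [0.7, 0.1], [-0.8, 0.7], [0.1, -1.2]]
cover origin [0.55855188 0.19410729 0.08437307]
[0.55061391 0.19311296 0.09822947]
```

```bash
cat > go.py <<'E'
# usage: go.py x y z yawdeg -> shift in tool axes (mm), turn (deg) from the present pose
import sys,numpy as np
from cell import readout
o=readout.observe(); R=np.array(o["ee_rot"]); p=np.array(o["eef_pos"])
x,y,z,w=map(float,sys.argv[1:5]); yaw=np.degrees(np.arctan2(R[1,0],R[0,0]))
print("t",round(o["t"],2),"at",(p*1e3).round(1),"yaw",round(yaw,2),"w",round(o["width"]*1e3,1),"f",round(o["finger_force"],1) if np.isscalar(o["finger_force"]) else o["finger_force"],"F",np.round(o["wrist_force"],1))
print("shift mm",(R.T@(np.array([x,y,z])-p)*1e3).round(1),"turn",round(yaw-w,2))
E
python3 go.py .5486 .1931 .17 7.14
```

```text
t 0.2 at [ 161.9 -525.5  230.9] yaw 17.12 w 85.5 f 0.0 F [ 0.   0.4 -0.3]
shift mm [ 581.1 -572.9   61.4] turn 9.98
```

```bash
python3 -m creep '{"series":[[[0.07,0.02,-0.02,0,0],[0.07,0.05,-0.05,0,1],[0.07,0.08,-0.08,0,2],[0.07,0.115,-0.115,0,3],[0.07,0.15,-0.15,0,4],[0.07,0.185,-0.185,0,5],[0.07,0.22,-0.22,0,6],[0.07,0.255,-0.255,0,7],[0.07,0.29,-0.29,0,8],[0.07,0.325,-0.32,0,9],[0.07,0.36,-0.355,0,10],[0.07,0.395,-0.39,0,10]]]}' 30; python3 go.py .5486 .1931 .17 7.14
```

```text
t: 1.4
eef_pos: [0.4251, -0.0346, 0.2314]
ee_rot: [[0.992, 0.123, 0.0], [0.123, -0.992, -0.0], [0.0, 0.0, -1.0]]
wrist_force: [0.3, -1.6, 0.6]
width: 0.0703
finger_force: 0.0
t 1.4 at [425.1 -34.6 231.4] yaw 7.08 w 70.3 f 0.0 F [ 0.3 -1.6  0.6]
shift mm [ 150.6 -210.7   61.5] turn -0.06
```

```bash
python3 -m creep '{"series":[[[0.07,0.025,-0.035,0,0],[0.07,0.05,-0.07,0.01,0],[0.07,0.075,-0.105,0.02,0],[0.07,0.1,-0.14,0.03,0],[0.07,0.125,-0.17,0.04,0],[0.07,0.145,-0.2,0.05,0],[0.07,0.15,-0.21,0.06,0],[0.07,0.15,-0.21,0.061,0],[0.07,0.15,-0.21,0.061,0]]]}'; python3 go.py .5486 .1931 .0925 7.14
python3 - <<'E'
from h import *
for n,(a,b,c,d) in dict(side=(140,260,280,420),top=(140,260,290,440)).items():
    f=cam(n)["frame"][a:b,c:d]; cv2.imwrite(f"pics/{n}1.png",cv2.resize(f,None,fx=5,fy=5,interpolation=cv2.INTER_CUBIC))
E
```

```text
t: 2.3
eef_pos: [0.547, 0.1896, 0.1702]
ee_rot: [[0.992, 0.124, -0.001], [0.124, -0.992, -0.0], [-0.001, 0.0, -1.0]]
wrist_force: [0.0, 0.0, -0.3]
width: 0.0701
finger_force: 0.0
t 2.3 at [547.  189.6 170.2] yaw 7.11 w 70.1 f 0.0 F [ 0.   0.  -0.3]
shift mm [ 2.1 -3.3 77.7] turn -0.03
```

View pics/side1.png

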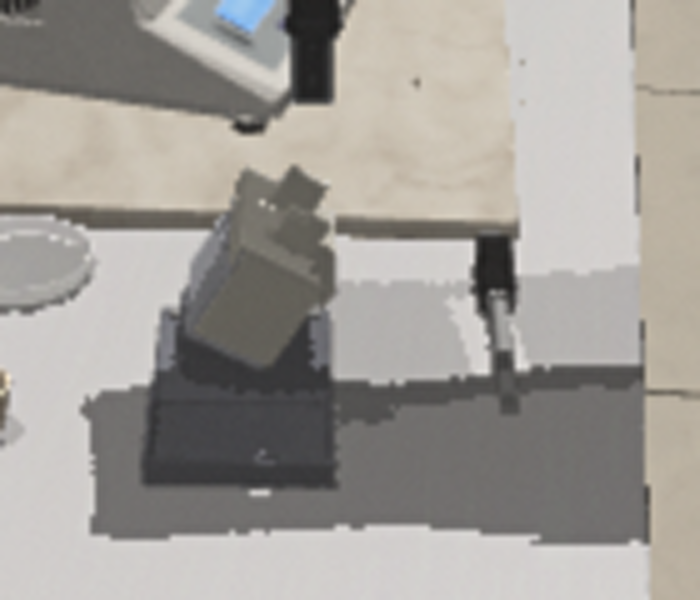

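The finger tip at (313,100) hangs above the tabs at (300,205), aligned with them. I'll lower over the tabs.

```bash
python3 -m creep '{"series":[[[0.065,0.002,-0.003,0.015,0],[0.065,0.002,-0.003,0.03,0],[0.065,0.002,-0.003,0.045,0],[0.065,0.002,-0.003,0.06,0],[0.065,0.002,-0.003,0.07,0],[0.065,0.002,-0.003,0.075,0],[0.065,0.002,-0.003,0.077,0],[0.065,0.002,-0.003,0.077,0]]]}'; python3 go.py .5486 .1931 .0925 7.14
```

```text
t: 3.2
eef_pos: [0.5492, 0.1936, 0.0934]
ee_rot: [[0.992, 0.124, 0.0], [0.124, -0.992, 0.0], [0.0, -0.0, -1.0]]
wrist_force: [-0.3, -0.3, -0.3]
width: 0.0649
finger_force: 0.0
t 3.2 at [549.2 193.6  93.4] yaw 7.12 w 64.9 f 0.0 F [-0.3 -0.3 -0.3]
shift mm [-0.6  0.4  0.9] turn -0.02
```

```bash
python3 -m creep '{"series":[[[0.05,0,0,0,0],[0.045,0,0,0,0],[0.04,0,0,0,0],[0.034,0,0,0,0],[0.03,0,0,0,0],[0.03,0,0,0,0],[0.03,0,0,0,0],[0.03,0,0,0,0]]]}' 32; python3 go.py .5486 .1931 .0925 7.14
python3 - <<'E'
from h import *
f=cam("side")["frame"][100:240,280:420]; cv2.imwrite("pics/side2.png",cv2.resize(f,None,fx=4,fy=4,interpolation=cv2.INTER_CUBIC))
E
```

```text
t: 4.0
eef_pos: [0.5494, 0.1937, 0.0947]
ee_rot: [[0.992, 0.124, 0.002], [0.124, -0.992, 0.0], [0.002, -0.0, -1.0]]
wrist_force: [-4.4, -1.8, 11.2]
width: 0.0337
finger_force: 31.2
t 4.0 at [549.4 193.7  94.7] yaw 7.13 w 33.7 f 31.2 F [-4.4 -1.8 11.2]
shift mm [-0.9  0.5  2.2] turn -0.01
```

View pics/side2.png

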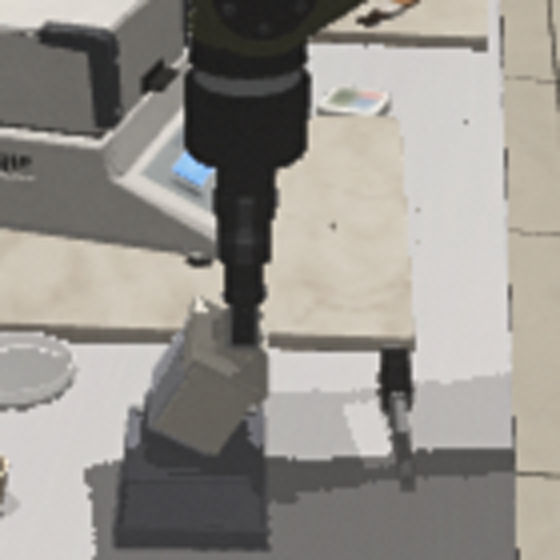

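Pad closed on the tab at (245,320), with both tabs pinched to the stops (33.7 mm). The tips lightly touch the plate (11 N along n). I'll draw along n gently.

```bash
python3 -m creep '{"series":[[[0.03,-0.0005,0,-0.0009,0],[0.03,-0.001,0,-0.0017,0],[0.03,-0.0015,0,-0.0026,0],[0.03,-0.0025,0,-0.0043,0],[0.03,-0.0035,0,-0.0061,0],[0.03,-0.005,0,-0.0087,0]]]}'; python3 go.py .5486 .1931 .0925 7.14
```

```text
t: 4.65
eef_pos: [0.5448, 0.193, 0.1024]
ee_rot: [[0.992, 0.124, 0.002], [0.124, -0.992, 0.0], [0.002, -0.0, -1.0]]
wrist_force: [6.7, 1.6, 0.1]
width: 0.0334
finger_force: 31.9
t 4.65 at [544.8 193.  102.4] yaw 7.11 w 33.4 f 31.9 F [6.7 1.6 0.1]
shift mm [3.7 0.4 9.9] turn -0.03
```

```bash
python3 -m creep '{"series":[[[0.03,-0.0005,0,-0.003,0],[0.03,-0.003,0,-0.0068,0],[0.03,-0.006,0,-0.012,0],[0.03,-0.009,0,-0.0171,0]]]}'; python3 go.py .5486 .1931 .0925 7.14
```

```text
t: 5.05
eef_pos: [0.5347, 0.1918, 0.1194]
ee_rot: [[0.992, 0.124, -0.001], [0.124, -0.992, -0.0], [-0.001, 0.0, -1.0]]
wrist_force: [-0.1, 0.2, -1.2]
width: 0.0332
finger_force: 32.2
t 5.05 at [534.7 191.8 119.4] yaw 7.12 w 33.2 f 32.2 F [-0.1  0.2 -1.2]
shift mm [14.   0.4 26.9] turn -0.02
```

```bash
python3 -m creep '{"series":[[[0.03,-0.004,0,-0.0069,0],[0.03,-0.009,0,-0.0156,0],[0.03,-0.014,0,-0.0242,0],[0.03,-0.019,0,-0.0329,0],[0.03,-0.024,0,-0.0416,0],[0.03,-0.029,0,-0.0502,0],[0.03,-0.033,0,-0.058,0],[0.03,-0.035,0,-0.07,0],[0.03,-0.035,0,-0.075,0],[0.03,-0.035,0,-0.075,0]]]}'; python3 go.py .475 .37 .19 7.14
python3 - <<'E'
from h import *
f=cam("side")["frame"][60:240,270:430]; cv2.imwrite("pics/side3.png",cv2.resize(f,None,fx=3.3,fy=3.3,interpolation=cv2.INTER_CUBIC))
E
```

```text
t: 6.05
eef_pos: [0.5008, 0.1876, 0.1951]
ee_rot: [[0.992, 0.124, 0.002], [0.124, -0.992, 0.0], [0.002, -0.0, -1.0]]
wrist_force: [-0.0, 0.5, -2.0]
width: 0.0332
finger_force: 32.2
t 6.05 at [500.8 187.6 195.1] yaw 7.12 w 33.2 f 32.2 F [-0.   0.5 -2. ]
shift mm [  -3.  -184.2    5.1] turn -0.02
```

View pics/side3.png

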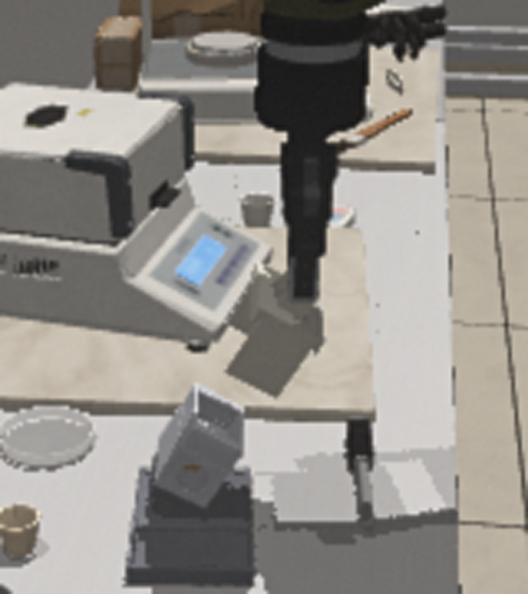

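The cover is off the head (bore bare at (200,440)) and hangs tilted in the fingers at (285,340). Next I carry it to clear bench on the left, lower the low edge onto the bench, then swing it level about that edge.

```bash
python3 -m creep '{"series":[[[0.03,-0.01,-0.02,0,0],[0.03,-0.02,-0.05,0,0],[0.03,-0.03,-0.08,0,0],[0.03,-0.032,-0.11,0.01,0],[0.03,-0.032,-0.14,0.03,0],[0.03,-0.032,-0.165,0.05,0],[0.03,-0.032,-0.18,0.07,0],[0.03,-0.032,-0.184,0.085,0],[0.03,-0.032,-0.184,0.1,0],[0.03,-0.032,-0.184,0.11,0],[0.03,-0.032,-0.184,0.11,0]]]}'; python3 go.py .445 .37 .072 7.14
```

```text
t: 7.2
eef_pos: [0.4457, 0.3651, 0.0828]
ee_rot: [[0.992, 0.123, -0.002], [0.123, -0.992, -0.001], [-0.002, 0.001, -1.0]]
wrist_force: [-0.5, 1.0, -1.6]
width: 0.033
finger_force: 32.2
t 7.2 at [445.7 365.1  82.8] yaw 7.07 w 33.0 f 32.2 F [-0.5  1.  -1.6]
shift mm [-0.  -5.  10.8] turn -0.07
```

```bash
python3 -m creep '{"series":[[[0.03,0,0,0.003,0],[0.03,0,0,0.006,0],[0.03,0,0,0.008,0],[0.03,0,0,0.0095,0],[0.03,0,0,0.011,0],[0.03,0,0,0.0125,0],[0.03,0,0,0.0125,0]]]}' 25; python3 go.py .445 .37 .072 7.14
```

```text
t: 7.9
eef_pos: [0.4458, 0.366, 0.0714]
ee_rot: [[0.992, 0.124, -0.0], [0.124, -0.992, -0.0], [-0.0, 0.0, -1.0]]
wrist_force: [0.1, 0.7, -0.1]
width: 0.0337
finger_force: 32.2
t 7.9 at [445.8 366.   71.4] yaw 7.12 w 33.7 f 32.2 F [ 0.1  0.7 -0.1]
shift mm [-0.3 -4.  -0.6] turn -0.02
```

```bash
python3 -m creep '{"series":[[[0.03,0,0,0.0015,0],[0.03,0.002,0,0.0015,0],[0.03,0.004,0,0.001,0],[0.03,0.006,0,0.001,0],[0.03,0.008,0,0.0007,0],[0.03,0.01,0,0.0007,0],[0.03,0.012,0,0.0007,0]]]}' 22; python3 go.py .445 .37 .072 7.14
```

```text
t: 8.6
eef_pos: [0.4579, 0.3676, 0.0708]
ee_rot: [[0.992, 0.124, -0.0], [0.124, -0.992, -0.0], [-0.0, 0.0, -1.0]]
wrist_force: [-0.3, -0.3, -1.7]
width: 0.0336
finger_force: 32.2
t 8.6 at [457.9 367.6  70.8] yaw 7.12 w 33.6 f 32.2 F [-0.3 -0.3 -1.7]
shift mm [-12.5  -4.   -1.2] turn -0.02
```

```bash
for i in 1; do python3 -m creep '{"series":[[[0.03,0,0,0.0015,0],[0.03,0,0,0.003,0],[0.03,0,0,0.003,0]]]}' 22; python3 -m creep '{"series":[[[0.03,0,0,0.0015,0],[0.03,0,0,0.003,0],[0.03,0,0,0.003,0]]]}' 22; done; python3 go.py .445 .37 .072 7.14
python3 - <<'E'
from h import *
f=cam("side")["frame"][160:340,270:430]; cv2.imwrite("pics/side4.png",cv2.resize(f,None,fx=3.3,fy=3.3,interpolation=cv2.INTER_CUBIC))
E
```

```text
t: 8.9
eef_pos: [0.4584, 0.3679, 0.0694]
ee_rot: [[0.992, 0.124, 0.002], [0.124, -0.992, 0.001], [0.002, -0.001, -1.0]]
wrist_force: [-2.9, -3.7, 14.1]
width: 0.0333
finger_force: 35.6
t: 9.2
eef_pos: [0.459, 0.3683, 0.0687]
ee_rot: [[0.992, 0.124, 0.004], [0.124, -0.992, 0.002], [0.004, -0.002, -1.0]]
wrist_force: [-9.1, -7.9, 35.1]
width: 0.033
finger_force: 40.5
t 9.2 at [459.  368.3  68.7] yaw 7.12 w 33.0 f 40.5 F [-9.1 -7.9 35.1]
shift mm [-13.7  -3.4  -3.4] turn -0.02
```

View pics/side4.png

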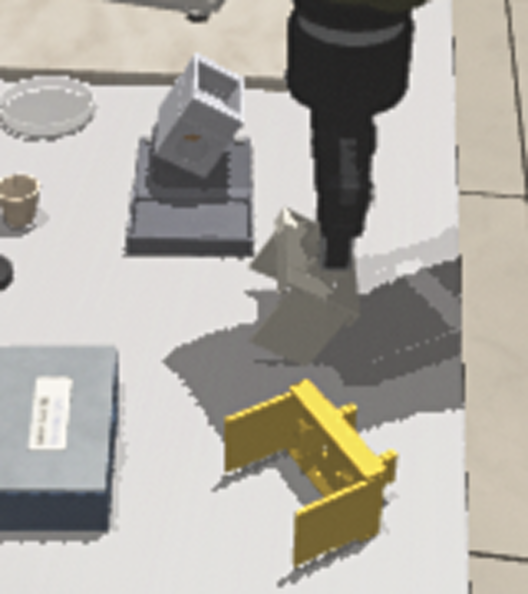

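The low flap edge is on the bench at (300,360) and the cover still leans. I'll ease the pressure and let the springs alone hold the tabs (38 mm opening), then swing it level.

```bash
python3 -m creep '{"series":[[[0.033,0,0,-0.0025,0],[0.035,0,0,-0.0035,0],[0.037,0,0,-0.0035,0],[0.037,0.002,0,-0.004,0],[0.037,0.005,0,-0.004,0],[0.037,0.008,0,-0.0045,0]]]}' 20; python3 go.py .445 .37 .072 7.14;  python3 -m creep '{"series":[[[0.037,0.003,0,0,0],[0.037,0.006,0,0,0],[0.037,0.009,0,0,0]]]}' 20
```

```text
t: 9.85
eef_pos: [0.4658, 0.3688, 0.0695]
ee_rot: [[0.992, 0.124, 0.0], [0.124, -0.992, 0.0], [0.0, -0.0, -1.0]]
wrist_force: [-0.7, -0.2, 3.1]
width: 0.0368
finger_force: 8.6
t 9.85 at [465.8 368.8  69.5] yaw 7.13 w 36.8 f 8.6 F [-0.7 -0.2  3.1]
shift mm [-20.5  -3.8  -2.5] turn -0.01
t: 10.15
eef_pos: [0.4748, 0.3697, 0.0693]
ee_rot: [[0.992, 0.124, -0.0], [0.124, -0.992, -0.0], [-0.0, -0.0, -1.0]]
wrist_force: [-1.1, 0.6, 3.4]
width: 0.0369
finger_force: 8.6
```

```bash
python3 -m creep '{"series":[[[0.037,0.003,0,0.0005,0],[0.037,0.006,0,0.001,0],[0.037,0.009,0,0.0015,0],[0.037,0.009,0,0.0015,0]]]}' 20
cat > tilt.py <<'E'
from h import *
import sys
s=cam("side"); f=s["frame"].astype(int); o=readout.observe(); p=np.array(o["eef_pos"])
b,g,r=f[...,0],f[...,1],f[...,2]
m=((r-b>8)&(r-b<60)&(r<235)).astype(np.uint8)
c=proj(s,[p])[0]; print("tcp px",c,"F",np.round(o["wrist_force"],1))
m[:int(c[1])-25]=0; m[int(c[1])+45:]=0; m[:,:int(c[0])-50]=0; m[:,int(c[0])+50:]=0
n,l,st,ce=cv2.connectedComponentsWithStats(m); i=1+st[1:,4].argmax(); M=l==i; print(st[i],ce[i])
a=np.radians(7.1); R=Rz(a)
def box(x0,x1,y0,y1,z0,z1): return [(x,y,z) for x in(x0,x1) for y in(y0,y1) for z in(z0,z1)]
V=[box(-.028,.028,-.0405,.0405,0,.004),box(-.028,.028,.0375,.0405,-.055,0),box(-.028,.028,-.0405,-.0375,-.055,0),box(-.028,-.025,-.04,.04,-.01,0)]
best=[]
for th in range(-5,45,2):
  t=np.radians(th); Ry=np.array([[np.cos(t),0,-np.sin(t)],[0,1,0],[np.sin(t),0,np.cos(t)]])
  h=max(-(Ry@np.array([sx*.028,0,-.055]))[2] for sx in(-1,1))
  for dx in np.arange(-.03,.031,.005):
    for dy in np.arange(-.01,.011,.005):
      o0=np.array([p[0]+dx,p[1]+dy,h]); S=np.zeros(m.shape,np.uint8)
      for v in V: cv2.fillConvexPoly(S,cv2.convexHull(np.rint(proj(s,(np.array(v)@Ry.T)@R.T+o0)).astype(np.int32)),1)
      S=S>0; best.append(((S&M).sum()/(S|M).sum(),th,round(dx*1e3),round(dy*1e3)))
for q in sorted(best)[::-1][:8]: print(q)
E
python3 tilt.py
```

```text
t: 10.55
eef_pos: [0.484, 0.3708, 0.0678]
ee_rot: [[0.992, 0.124, 0.0], [0.124, -0.992, 0.0], [0.0, -0.0, -1.0]]
wrist_force: [0.5, 0.5, 4.2]
width: 0.0369
finger_force: 8.6
tcp px [358.61215328 234.91407309] F [1.2 1.  3.7]
[343 225  29  45 802] [356.16209476 249.77306733]
(np.float64(0.6767932489451477), 5, 0, 0)
(np.float64(0.6750841750841751), 7, 0, 0)
(np.float64(0.6714406065711879), 3, 0, 0)
(np.float64(0.6712211784799317), 3, 0, -5)
(np.float64(0.6683333333333333), 9, 0, 0)
(np.float64(0.6677966101694915), 1, 0, -5)
(np.float64(0.6663865546218487), 5, 0, -5)
(np.float64(0.6655601659751037), 9, 0, 5)
```

Run:
```python
from h import *
f=cam("side")["frame"][190:290,300:420]; cv2.imwrite("pics/side5.png",cv2.resize(f,None,fx=5,fy=5,interpolation=cv2.INTER_CUBIC))
```

```text
(no output)
```

View pics/side5.png

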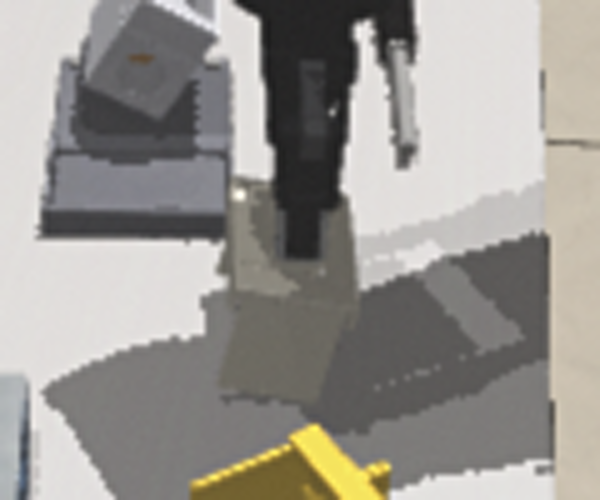

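The cover is nearly level now: plate near edge (235,303)–(355,305), flap foot (220,390)–(320,402), a few degrees of lean left. I'll finish the swing.

```bash
python3 -m creep '{"series":[[[0.037,0.003,0,0.0,0],[0.037,0.006,0,0.0005,0],[0.037,0.009,0,0.001,0],[0.037,0.009,0,0.001,0]]]}' 20
python3 tilt.py
```

```text
t: 11.05
eef_pos: [0.4927, 0.3718, 0.0665]
ee_rot: [[0.992, 0.124, -0.0], [0.124, -0.992, -0.0], [-0.0, 0.0, -1.0]]
wrist_force: [0.8, 0.7, 1.7]
width: 0.0371
finger_force: 8.6
tcp px [354.62333449 235.27766246] F [ 0.9 -0.   0.3]
[342 227  27  44 791] [354.10366625 250.27812895]
(np.float64(0.6854419410745234), -1, 0, 0)
(np.float64(0.6849434290687555), 1, 0, -5)
(np.float64(0.6827344434706398), -1, 0, -5)
(np.float64(0.6819360414866033), -3, 0, 0)
(np.float64(0.6778063410454156), 1, 0, 0)
(np.float64(0.6766467065868264), 5, 0, 0)
(np.float64(0.6766467065868264), 3, 0, 0)
(np.float64(0.6758383490971626), -5, 0, 0)
```

```bash
python3 -m creep '{"series":[[[0.037,0,0,0.0006,0],[0.04,0,0,0.0006,0],[0.044,0,0,0,0],[0.048,0,0,0,0],[0.055,0,0,-0.001,0],[0.065,0,0,-0.002,0],[0.065,0,0,-0.01,0],[0.065,0,0,-0.03,0],[0.065,0,0,-0.06,0],[0.065,0,0,-0.1,0],[0.065,0,0,-0.14,0],[0.065,0,0,-0.14,0]]]}'
python3 - <<'E'
import numpy as np
d=np.load("pose.npy")[1]; print(d[0],d[1],np.degrees(d[2]))
from h import *
# grip 8 mm behind the handle's middle
print(Rz(d[2])@np.array([0,-.008,0])+[d[0],d[1],0])
s=cam("side"); f=s["frame"]; cv2.imwrite("pics/side6.png",np.hstack([cv2.resize(f[190:280,300:420],None,fx=4,fy=4,interpolation=cv2.INTER_CUBIC)]))
f=cam("top")["frame"]; cv2.imwrite("pics/top6.png",cv2.resize(f[180:300,240:440],None,fx=4,fy=4,interpolation=cv2.INTER_CUBIC))
E
python3 go.py .4505 .092 .15 -84.94
```

```text
t: 12.3
eef_pos: [0.4939, 0.373, 0.2137]
ee_rot: [[0.992, 0.124, 0.008], [0.124, -0.992, 0.006], [0.009, -0.004, -1.0]]
wrist_force: [-1.1, 0.4, 0.5]
width: 0.0653
finger_force: 0.0
0.449813365816185 0.09998447304283525 5.059549077905218
[0.45051889 0.09201564 0.        ]
t 12.4 at [492.6 372.  208.1] yaw 7.12 w 65.1 f 0.0 F [-1.2 -0.2 -0.8]
shift mm [-76.6 272.7  57.7] turn 92.06
```

```bash
python3 - <<'E'
from h import *
print(np.round(readout.observe()["joint_positions"],2))
E
sed 's/^s=cam/P0=np.array([.4927,.3718,.0665])\ns=cam/; s/p=np.array(o\["eef_pos"\])/p=P0/' tilt.py > tilt2.py; python3 tilt2.py; python3 go.py .4505 .092 .15 95.06
```

```text
[0.59 0.47 1.35 0.   1.33 2.03]
tcp px [354.57106512 235.28947349] F [0.2 0.1 0.1]
[341 224  25  46 975] [352.82051282 246.97025641]
(np.float64(0.8234280792420328), -3, 5, 0)
(np.float64(0.8181818181818182), -5, 5, 0)
(np.float64(0.8140531276778064), -1, 5, 0)
(np.float64(0.8088360237892949), -1, 5, -5)
(np.float64(0.8052276559865092), 1, 5, 0)
(np.float64(0.803236797274276), -3, 5, -5)
(np.float64(0.8015138772077376), 3, 5, 0)
(np.float64(0.7991666666666667), 5, 5, 0)
t 12.45 at [492.3 371.8 206.7] yaw 7.12 w 65.1 f 0.0 F [0.2 0.1 0.1]
shift mm [-76.1 272.5  56.8] turn -87.94
```

```bash
python3 -m creep '{"series":[[[0.06,-0.006,0.02,0,-8],[0.06,-0.013,0.045,0,-16],[0.06,-0.02,0.07,0,-24],[0.06,-0.027,0.098,0,-32],[0.06,-0.034,0.125,0,-40],[0.06,-0.042,0.152,0,-48],[0.06,-0.05,0.18,0,-56],[0.06,-0.057,0.205,0.01,-64],[0.06,-0.064,0.23,0.02,-72],[0.06,-0.071,0.255,0.04,-80],[0.06,-0.076,0.27,0.055,-87],[0.06,-0.076,0.2725,0.057,-87.9]]]}'; python3 go.py .4505 .092 .15 95.06
python3 - <<'E'
from h import *
# recheck the drift in top view: dark handle, local pixels
for n in("top",):
    f=cam(n)["frame"][255:280,340:432].max(2); cv2.imwrite("pics/d7.png",f)
    ys,xs=np.where(f<60); print(xs.min()+340,xs.max()+340,ys.min()+255,ys.max()+255)
E
```

```text
t: 13.65
eef_pos: [0.4494, 0.0907, 0.1476]
ee_rot: [[-0.089, 0.996, -0.005], [0.996, 0.089, -0.001], [-0.0, -0.005, -1.0]]
wrist_force: [-0.3, 0.2, 0.1]
width: 0.0602
finger_force: 0.0
t 13.65 at [449.4  90.7 147.6] yaw 95.08 w 60.2 f 0.0 F [-0.3  0.2  0.1]
shift mm [ 1.2  1.2 -2.4] turn 0.02
355 427 260 279
```

```bash
python3 -m creep '{"series":[[[0.06,0.001,0.001,0.025,0],[0.06,0.001,0.001,0.06,0],[0.06,0.001,0.001,0.09,0],[0.06,0.001,0.001,0.115,0],[0.06,0.001,0.001,0.13,0],[0.06,0.001,0.001,0.138,0],[0.06,0.001,0.001,0.141,0],[0.06,0.001,0.001,0.141,0]]]}'; python3 go.py .4505 .092 .006 95.06
```

```text
t: 14.5
eef_pos: [0.4521, 0.0936, 0.0092]
ee_rot: [[-0.087, 0.996, 0.0], [0.996, 0.087, 0.0], [0.0, 0.0, -1.0]]
wrist_force: [-0.7, 0.5, -0.2]
width: 0.06
finger_force: 0.0
t 14.5 at [452.1  93.6   9.2] yaw 94.98 w 60.0 f 0.0 F [-0.7  0.5 -0.2]
shift mm [-1.4 -1.7  3.2] turn -0.08
```

```bash
python3 -m creep '{"series":[[[0.04,0,0,0,0],[0.03,0,0,0,0],[0.02,0,0,0,0],[0.01,0,0,0,0],[0.01,0,0,0,0],[0.01,0,0,0,0],[0.01,0,0,0,0]]]}' 70; python3 go.py .4505 .092 .1 95.06
```

```text
t: 15.2
eef_pos: [0.4522, 0.0932, 0.0097]
ee_rot: [[-0.087, 0.996, 0.001], [0.996, 0.087, 0.0], [0.0, 0.001, -1.0]]
wrist_force: [-2.2, 0.2, 10.1]
width: 0.0181
finger_force: 68.9
t 15.2 at [452.2  93.2   9.7] yaw 95.01 w 18.1 f 68.9 F [-2.2  0.2 10.1]
shift mm [ -1.1  -1.7 -90.3] turn -0.05
```

```bash
python3 -m creep '{"series":[[[0.01,0,0,-0.005,0],[0.01,0,0,-0.015,0],[0.01,0,0,-0.03,0],[0.01,0,0,-0.05,0],[0.01,0,0,-0.07,0],[0.01,0,0,-0.09,0],[0.01,0,0,-0.09,0]]]}'
python3 - <<'E'
from h import *
def ray(s,u,v,z):
    R=cv2.Rodrigues(np.array(s["rvec"],float))[0]; c=-R.T@np.array(s["tvec"],float).ravel()
    d=R.T@np.array([(u-s["cx"])/s["fx"],(v-s["cy"])/s["fy"],1]); return (c+d*(z-c[2])/d[2]).round(3)
T,S=cam("top"),cam("side")
for z in(0,.015,.03,.05): print(z,"top485,205",ray(T,485,205,z),"top 500,145",ray(T,500,145,z),"side foot",ray(S,329,165,z),"stone edge top",ray(T,436,271,z),"side",ray(S,384,183,z))
g=T["frame"]; f=g[120:300,330:600]; cv2.imwrite("pics/top8.png",cv2.convertScaleAbs(cv2.resize(f,None,fx=2.9,fy=2.9,interpolation=cv2.INTER_CUBIC),alpha=1.5))
R=Rz(7.14*np.pi/180)
for ly in(-.195,-.192,-.16,-.09): print(ly,R@[0,ly,.048]+[.5794,.1967,0])
E
python3 go.py .6033 .0062 .1 97.14
```

```text
t: 15.9
eef_pos: [0.4529, 0.0933, 0.1017]
ee_rot: [[-0.087, 0.996, 0.005], [0.996, 0.087, 0.001], [0.0, 0.005, -1.0]]
wrist_force: [0.7, 0.5, -1.6]
width: 0.0178
finger_force: 68.5
0 top485,205 [ 0.576 -0.055  0.   ] top 500,145 [ 0.704 -0.087  0.   ] side foot [ 0.62  -0.075  0.   ] stone edge top [0.438 0.047 0.   ] side [0.434 0.018 0.   ]
0.015 top485,205 [ 0.575 -0.049  0.015] top 500,145 [ 0.7   -0.081  0.015] side foot [ 0.615 -0.047  0.015] stone edge top [0.439 0.051 0.015] side [0.435 0.044 0.015]
0.03 top485,205 [ 0.574 -0.043  0.03 ] top 500,145 [ 0.697 -0.074  0.03 ] side foot [ 0.611 -0.019  0.03 ] stone edge top [0.441 0.056 0.03 ] side [0.435 0.07  0.03 ]
0.05 top485,205 [ 0.573 -0.035  0.05 ] top 500,145 [ 0.693 -0.066  0.05 ] side foot [0.605 0.019 0.05 ] stone edge top [0.442 0.061 0.05 ] side [0.435 0.104 0.05 ]
-0.195 [0.60363737 0.00321215 0.048     ]
-0.192 [0.60326449 0.00618888 0.048     ]
-0.16 [0.59928708 0.03794074 0.048     ]
-0.09 [0.59058648 0.10739791 0.048     ]
t 16.0 at [451.7  93.2  99.1] yaw 95.02 w 18.2 f 68.5 F [ 0.6 -0.1 -0.5]
shift mm [-99.9 143.4  -0.8] turn -2.12
```

```bash
python3 -m creep '{"series":[[[0.01,-0.02,0.005,0,0],[0.01,-0.045,0.015,0,0],[0.01,-0.065,0.04,0,-1],[0.01,-0.075,0.07,0,-2],[0.01,-0.083,0.1,0,-2.1],[0.01,-0.087,0.125,0,-2.1],[0.01,-0.087,0.138,0,-2.1],[0.01,-0.087,0.143,0,-2.1],[0.01,-0.087,0.143,0,-2.1]]]}'; python3 go.py .6015 .0201 .0475 97.14
python3 - <<'E'
from h import *
# where the drift's tip shows vs where it is expected, side + top crops joined
p=readout.observe()["eef_pos"]; R=np.array(readout.observe()["ee_rot"]); tip=np.array(p)+R@[.1318,0,0]
out=[]
for n in("side","top"):
    s=cam(n); u,v=proj(s,[tip])[0]; print(n,u,v); a,b=int(v)-30,int(u)-30
    out.append(cv2.resize(s["frame"][a:a+60,b:b+60],None,fx=6.5,fy=6.5,interpolation=cv2.INTER_CUBIC)); print("origin",b,a)
cv2.imwrite("pics/tip9.png",np.hstack(out))
E
```

```text
t: 16.9
eef_pos: [0.6014, 0.0191, 0.0978]
ee_rot: [[-0.124, 0.992, -0.002], [0.992, 0.124, 0.0], [0.0, -0.002, -1.0]]
wrist_force: [0.1, 0.2, -0.4]
width: 0.0177
finger_force: 68.6
t 16.9 at [601.4  19.1  97.8] yaw 97.13 w 17.7 f 68.6 F [ 0.1  0.2 -0.4]
shift mm [ 0.9  0.3 50.3] turn -0.01
side 328.8150469963393 172.37403754370087
origin 298 142
top 396.2114041814972 194.5552351826319
origin 366 164
```

```bash
python3 -m creep '{"series":[[[0.01,0.001,0,0.015,0],[0.01,0.001,0,0.03,0],[0.01,0.001,0,0.042,0],[0.01,0.001,0,0.0485,0],[0.01,0.001,0,0.05,0],[0.01,0.001,0,0.05,0]]]}'; python3 go.py .5999 .0330 .0475 97.14
python3 - <<'E'
from h import *
o=readout.observe(); p=np.array(o["eef_pos"]); R=np.array(o["ee_rot"]); 
s=cam("top"); 
A=proj(s,p+(R@np.array([[.03,.05,.07,.09,.11,.125,.1318],[0]*7,[0]*7])).T)
# scan across rod: bright rod on darker/other background
for a in A:
    u,v=np.rint(a).astype(int); print(u,v,s["frame"][v-8:v+9,u].max(1))
u,v=np.rint(A[-1]).astype(int); print(s["frame"][v,u-14:u+15].max(1))
E
```

```text
t: 17.6
eef_pos: [0.6017, 0.02, 0.0488]
ee_rot: [[-0.124, 0.992, -0.0], [0.992, 0.124, 0.0], [0.0, -0.0, -1.0]]
wrist_force: [-0.0, 0.5, -0.5]
width: 0.0177
finger_force: 68.6
t 17.6 at [601.7  20.   48.8] yaw 97.12 w 17.7 f 68.6 F [-0.   0.5 -0.5]
shift mm [13.1 -0.2  1.3] turn -0.02
442 191 [137 134 128 108  71  33  10   9  10  13  12  13  19  55  98 129 139]
432 192 [130 129 128 128 126 118 100  76  67  65  73  91 109 117 118 118 115]
422 193 [82 83 82 81 83 80 75 69 66 65 62 59 57 60 63 71 77]
412 194 [83 84 82 83 81 79 74 68 66 66 63 60 58 60 61 64 72]
402 195 [81 81 83 82 81 80 77 70 66 66 66 61 58 59 61 63 71]
394 196 [82 84 82 82 81 81 77 71 66 67 65 60 58 59 61 65 71]
391 196 [82 81 81 82 82 82 84 85 85 85 83 82 80 80 83 84 88]
[126 124 123 124 126 130 136 141 144 142 143 140 134 113  85  70  66  66
  67  66  66  67  68  66  66  66  66  67  67]
```

Rod and tip show within ~2 mm of where they were expected, so it's aligned with the bore. Inserting slowly.

```bash
python3 -m creep '{"series":[[[0.01,0.004,0,0.001,0],[0.01,0.008,0,0.001,0],[0.01,0.012,0,0.001,0],[0.01,0.015,0,0.001,0],[0.01,0.018,0,0.001,0],[0.01,0.018,0,0.001,0]]]}'; python3 -m creep '{"series":[[[0.01,0.003,0,0,0],[0.01,0.006,0,0,0],[0.01,0.009,0,0,0],[0.01,0.012,0,0,0],[0.01,0.015,0,0,0]]]}';  python3 -m creep '{"series":[[[0.01,0.003,0,0,0],[0.01,0.006,0,0,0],[0.01,0.009,0,0,0],[0.01,0.012,0,0,0],[0.01,0.015,0,0,0]]]}'; python3 go.py .5912 .1024 .0475 97.14
```

```text
t: 18.25
eef_pos: [0.5994, 0.0383, 0.0479]
ee_rot: [[-0.124, 0.992, 0.0], [0.992, 0.124, 0.0], [0.0, 0.0, -1.0]]
wrist_force: [0.2, 0.2, -0.1]
width: 0.0175
finger_force: 68.6
t: 18.75
eef_pos: [0.5976, 0.053, 0.0479]
ee_rot: [[-0.124, 0.992, -0.0], [0.992, 0.124, -0.0], [-0.0, -0.0, -1.0]]
wrist_force: [0.3, -0.0, -0.3]
width: 0.0179
finger_force: 68.6
t: 19.25
eef_pos: [0.5957, 0.0675, 0.0479]
ee_rot: [[-0.124, 0.992, 0.0], [0.992, 0.124, -0.001], [-0.001, -0.0, -1.0]]
wrist_force: [-0.3, -4.7, -0.4]
width: 0.018
finger_force: 68.6
t 19.25 at [595.7  67.5  47.9] yaw 97.12 w 18.0 f 68.6 F [-0.3 -4.7 -0.4]
shift mm [35.2 -0.2  0.4] turn -0.02
```

```bash
python3 -m creep '{"series":[[[0.01,0.002,0,0,0],[0.01,0.004,0,0,0],[0.01,0.006,0,0,0],[0.01,0.008,0,0,0],[0.01,0.01,0,0,0]]]}';  python3 -m creep '{"series":[[[0.01,0.003,0,0,0],[0.01,0.006,0,0,0],[0.01,0.009,0,0,0],[0.01,0.012,0,0,0]]]}'; python3 -m creep '{"series":[[[0.01,0.003,0,0,0],[0.01,0.006,0,0,0],[0.01,0.009,0,0,0],[0.01,0.011,0,0,0],[0.01,0.011,0,0,0]]]}'
cat > plug.py <<'E'
from h import *
for n in("side","top"):
    s=cam(n); h=cv2.cvtColor(s["frame"],cv2.COLOR_BGR2HSV)
    P=Rz(.1246)@np.array([[x,y,z] for x in(-.05,.05) for y in(.03,.112) for z in(.004,.05)]).T
    q=proj(s,P.T+[.5794,.1967,0]); a=np.floor(q.min(0)).astype(int); b=np.ceil(q.max(0)).astype(int)
    m=((h[...,0]>8)&(h[...,0]<30)&(h[...,1]>70)&(h[...,2]>50)).astype(np.uint8)[a[1]:b[1],a[0]:b[0]]
    k,l,st,c=cv2.connectedComponentsWithStats(m); print(n,a,b,[(st[i].tolist(),(c[i]+a).round(1).tolist()) for i in range(1,k) if st[i,4]>4])
    print("tray px",proj(s,(Rz(.1246)@np.array([0,.076,.012])+[.5794,.1967,0])[None]).round(), "bore_out",proj(s,(Rz(.1246)@np.array([0,.035,.048])+[.5794,.1967,0])[None]).round())
E
python3 plug.py
```

```text
t: 19.75
eef_pos: [0.5945, 0.0777, 0.0479]
ee_rot: [[-0.124, 0.992, 0.0], [0.992, 0.124, 0.0], [0.0, 0.0, -1.0]]
wrist_force: [1.1, -4.1, -0.8]
width: 0.0181
finger_force: 68.6
t: 20.15
eef_pos: [0.5929, 0.0902, 0.0479]
ee_rot: [[-0.124, 0.992, -0.0], [0.992, 0.124, 0.001], [0.001, 0.0, -1.0]]
wrist_force: [0.2, 0.1, -1.2]
width: 0.0178
finger_force: 68.6
t: 20.65
eef_pos: [0.5916, 0.1007, 0.0479]
ee_rot: [[-0.124, 0.992, -0.0], [0.992, 0.124, 0.0], [0.0, -0.0, -1.0]]
wrist_force: [0.8, 0.1, -1.8]
width: 0.0176
finger_force: 68.6
side [306 202] [348 237] [([17, 10, 10, 12, 99], [327.3, 217.6])]
tray px [[328. 225.]] bore_out [[328. 205.]]
top [307 175] [356 231] [([26, 21, 14, 12, 136], [339.7, 201.6])]
tray px [[328. 204.]] bore_out [[350. 201.]]
```

```bash
python3 -m creep '{"series":[[[0.01,-0.005,0,0,0],[0.01,-0.015,0,0,0],[0.01,-0.025,0,0,0],[0.01,-0.036,0,0,0],[0.01,-0.047,0,0,0],[0.01,-0.058,0,0,0],[0.01,-0.068,0,0,0],[0.01,-0.076,0,0,0],[0.01,-0.08,0,0,0],[0.01,-0.08,0,0,0]]]}'; python3 plug.py
python3 - <<'E'
from h import *
for n in("side","top"):
    s=cam(n)
    for y in(.05,.055,.06):print(n,y,proj(s,(Rz(.1246)@np.array([0,y,.016])+[.5794,.1967,0])[None]).round(1))
E
python3 go.py .4522 .0932 .11 95.0
```

```text
t: 21.75
eef_pos: [0.6016, 0.0206, 0.0478]
ee_rot: [[-0.123, 0.992, -0.0], [0.992, 0.123, 0.0], [0.0, -0.0, -1.0]]
wrist_force: [-0.4, 0.4, -1.4]
width: 0.0178
finger_force: 68.6
side [306 202] [348 237] [([17, 10, 10, 12, 99], [327.3, 217.6])]
tray px [[328. 225.]] bore_out [[328. 205.]]
top [307 175] [356 231] [([26, 21, 14, 12, 137], [339.7, 201.5])]
tray px [[328. 204.]] bore_out [[350. 201.]]
side 0.05 [[327.8 217.9]]
side 0.055 [[327.8 219.1]]
side 0.06 [[327.7 220.2]]
top 0.05 [[340.9 202.6]]
top 0.055 [[338.5 202.9]]
top 0.06 [[336.  203.1]]
t 21.95 at [601.5  21.4  47.9] yaw 97.15 w 18.0 f 68.6 F [ 0.8 -0.2 -1.5]
shift mm [  89.8 -139.2  -62.1] turn 2.15
```

The plug lies on the tray floor (both views agree: local y ≈ 52 mm, z ≈ 16 mm). Now I take the drift back to its old spot.

```bash
python3 -m creep '{"series":[[[0.01,0,0,-0.02,0],[0.01,0,0,-0.045,0],[0.01,0,-0.02,-0.06,0],[0.01,0.01,-0.05,-0.062,1],[0.01,0.03,-0.085,-0.062,2],[0.01,0.055,-0.115,-0.062,2.1],[0.01,0.075,-0.13,-0.062,2.1],[0.01,0.088,-0.138,-0.055,2.1],[0.01,0.09,-0.139,-0.035,2.1],[0.01,0.09,-0.139,-0.01,2.1],[0.01,0.09,-0.139,0.01,2.1],[0.01,0.09,-0.139,0.015,2.1]]]}'; python3 go.py .4522 .0932 .012 95.0
```

```text
t: 23.15
eef_pos: [0.4517, 0.0931, 0.0308]
ee_rot: [[-0.088, 0.996, -0.003], [0.996, 0.088, -0.0], [-0.0, -0.003, -1.0]]
wrist_force: [0.0, -1.1, -0.8]
width: 0.0178
finger_force: 68.6
t 23.15 at [451.7  93.1  30.8] yaw 95.03 w 17.8 f 68.6 F [ 0.  -1.1 -0.8]
shift mm [ 0.   0.5 18.8] turn 0.03
```

```bash
python3 -m creep '{"series":[[[0.01,0,0,0.006,0],[0.01,0,0,0.011,0],[0.01,0,0,0.015,0],[0.01,0,0,0.017,0],[0.01,0,0,0.018,0],[0.01,0,0,0.018,0]]]}'; python3 -m creep '{"series":[[[0.01,0,0,0.0007,0],[0.01,0,0,0.0015,0],[0.01,0,0,0.0015,0]]]}'; python3 go.py .4522 .0932 .012 95.0
```

```text
t: 23.75
eef_pos: [0.4526, 0.0931, 0.015]
ee_rot: [[-0.087, 0.996, 0.0], [0.996, 0.087, 0.0], [0.0, 0.0, -1.0]]
wrist_force: [-0.0, 0.7, -0.9]
width: 0.0181
finger_force: 68.6
t: 24.05
eef_pos: [0.4525, 0.0931, 0.0134]
ee_rot: [[-0.088, 0.996, -0.0], [0.996, 0.088, 0.0], [0.0, -0.0, -1.0]]
wrist_force: [-0.1, -0.7, -0.8]
width: 0.0177
finger_force: 68.6
t 24.05 at [452.5  93.1  13.4] yaw 95.02 w 17.7 f 68.6 F [-0.1 -0.7 -0.8]
shift mm [ 0.1 -0.2  1.4] turn 0.02
```

```bash
python3 -m creep '{"series":[[[0.01,0,0,0.0007,0],[0.01,0,0,0.0015,0],[0.01,0,0,0.0015,0]]]}'; python3 -m creep '{"series":[[[0.01,0,0,0.0007,0],[0.01,0,0,0.0012,0],[0.01,0,0,0.0012,0]]]}'; python3 -m creep '{"series":[[[0.01,0,0,0.0004,0],[0.01,0,0,0.0008,0],[0.01,0,0,0.0008,0]]]}'
```

```text
t: 24.35
eef_pos: [0.4524, 0.0931, 0.0118]
ee_rot: [[-0.087, 0.996, -0.0], [0.996, 0.087, -0.0], [0.0, -0.0, -1.0]]
wrist_force: [-0.8, 0.2, -0.7]
width: 0.0177
finger_force: 68.6
t: 24.65
eef_pos: [0.4525, 0.0931, 0.0106]
ee_rot: [[-0.087, 0.996, -0.0], [0.996, 0.087, -0.0], [0.0, -0.0, -1.0]]
wrist_force: [-0.2, -0.3, -0.5]
width: 0.0178
finger_force: 68.6
t: 24.95
eef_pos: [0.4524, 0.0931, 0.0098]
ee_rot: [[-0.087, 0.996, -0.0], [0.996, 0.087, -0.0], [-0.0, -0.0, -1.0]]
wrist_force: [0.7, 0.9, -0.9]
width: 0.0178
finger_force: 68.6
```

```bash
python3 -m creep '{"series":[[[0.01,0,0,0.0005,0],[0.01,0,0,0.001,0],[0.01,0,0,0.001,0]]]}'; python3 -m creep '{"series":[[[0.019,0,0,0,0],[0.022,0,0,0,0],[0.026,0,0,0,0],[0.035,0,0,0,0],[0.045,0,0,0,0],[0.06,0,0,-0.001,0],[0.06,0,0,-0.01,0],[0.06,0,0,-0.03,0],[0.06,0,0,-0.06,0],[0.06,0,0,-0.1,0],[0.06,0,0,-0.14,0],[0.06,0,0,-0.15,0]]]}'; python3 -m creep '{"series":[[[0.06,-0.04,0.02,0,0],[0.06,-0.08,0.04,0,0],[0.06,-0.12,0.06,0,0],[0.06,-0.16,0.08,0,0],[0.06,-0.2,0.08,0,0],[0.06,-0.22,0.08,0,0],[0.06,-0.22,0.08,0,0],[0.06,-0.22,0.08,0,0]]]}'
python3 plug.py
python3 - <<'E'
from h import *
a=cam("side")["frame"][155:285,240:420]; b=cam("top")["frame"][110:300,240:440]
a=cv2.resize(a,(790,570//1),interpolation=cv2.INTER_CUBIC)[:, :]
a=cv2.resize(a,(400,289)); b=cv2.convertScaleAbs(cv2.resize(b,(400,380),interpolation=cv2.INTER_CUBIC),alpha=1.4)
c=np.zeros((380,800,3),np.uint8); c[:289,:400]=a; c[:,400:]=b; cv2.imwrite("pics/final.png",c)
E
```

```text
t: 25.25
eef_pos: [0.4526, 0.0931, 0.0097]
ee_rot: [[-0.088, 0.996, 0.0], [0.996, 0.088, -0.0], [-0.0, 0.0, -1.0]]
wrist_force: [-6.8, -1.4, 16.1]
width: 0.0177
finger_force: 70.7
t: 26.45
eef_pos: [0.4539, 0.0933, 0.1636]
ee_rot: [[-0.088, 0.996, 0.007], [0.996, 0.088, 0.001], [0.0, 0.007, -1.0]]
wrist_force: [-0.2, -1.1, -1.1]
width: 0.0598
finger_force: 0.0
t: 27.25
eef_pos: [0.5511, -0.1188, 0.1586]
ee_rot: [[-0.087, 0.996, -0.001], [0.996, 0.087, 0.0], [0.0, -0.001, -1.0]]
wrist_force: [-0.5, 0.5, -0.0]
width: 0.0599
finger_force: 0.0
side [306 202] [348 237] [([17, 10, 10, 12, 98], [327.3, 217.6])]
tray px [[328. 225.]] bore_out [[328. 205.]]
top [307 175] [356 231] [([26, 21, 14, 12, 134], [339.5, 201.5])]
tray px [[328. 204.]] bore_out [[350. 201.]]
```

View pics/final.png

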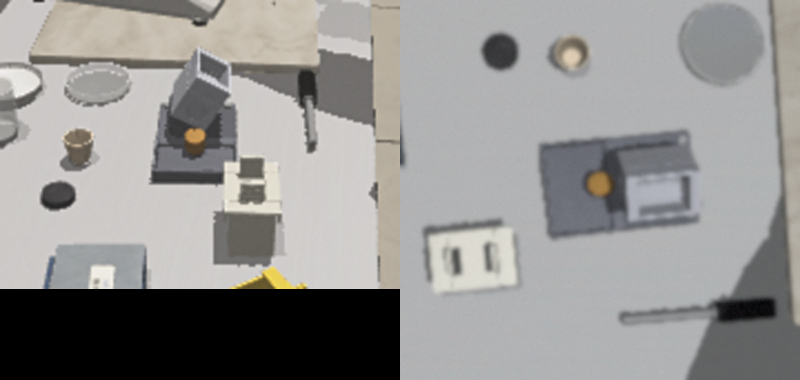

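The final view shows the cover standing level and upright at (470,258), the plug in the tray at (598,184) and the drift flat at (700,310). The dish, crucible and disc are undisturbed. I'll step the arm back clear of the balance and hand in.

```bash
python3 -m creep '{"series":[[[0.06,0,-0.02,-0.02,0],[0.06,0,-0.05,-0.04,0],[0.06,0,-0.09,-0.06,0],[0.06,0,-0.12,-0.06,0],[0.06,0,-0.13,-0.06,0],[0.06,0,-0.13,-0.06,0]]]}' && python3 -c "
from cell import order; print(order.sign_off())"
```

```text
t: 28.05
eef_pos: [0.4215, -0.1301, 0.2193]
ee_rot: [[-0.088, 0.996, 0.001], [0.996, 0.088, -0.0], [-0.0, 0.001, -1.0]]
wrist_force: [0.0, 0.5, -0.3]
width: 0.0601
finger_force: 0.0
the job is handed in; nothing more can be done
None
```

The job is handed in at about 28 s: the cover stands upright on the bench, the plug is in the catch tray, the drift lies flat on the bench, and the dish, crucible and disc look undisturbed in the last picture.

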